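# Load the bench centre with its sprung plunger

## Task

Pull the ball-topped handle of the bench centre back against its spring and swing it over into the holding notch, so that the plunger stays back with your hand off it. Lay the loose steel arbor in the two rests between plunger and stop (either way round) and let go of it. Then free the handle from the notch and bring it upright, so that the plunger springs forward and holds the arbor against the stop; leave the things lying round about where they are.

Things in the scene. Friction and masses are not known exactly. Their poses are not given: they have to be found in the camera images.
- bench_centre: Grey fixture fixed to the bench; base 90 x 310 x 12 mm. Origin under the base's centre; z up, y along its length from stop to sprung tailstock (within 0.25 rad of world y), x across. Frame used below, mm. Stop: grey block at the -y end, 74 high, round steel face at y = -128. Tailstock: grey plates at y = 63..73 and 140..150 under a steel gate plate, z = 97..103, x = -40..22.
- notch (a point): Where the stem passes the gate plate's top when parked (x = -22, y = 116). The gate has a straight slot along y for the stem and, at its +y end, a holding notch on the -x side. Draw the stem past the rounded nose (plunger 40 mm back or more), swing to -x, let it forward about 6 mm into the notch. To free it: fully back, swing upright, let forward.
- rest_stop_side (a point): Dark rest, 12 mm thick along y, 40 mm wide, top at z = 67 mm, with a 20 mm wide slot that flares at 45 degrees to 40 mm at the top. Point: middle of the slot's floor, at z = 47 mm, y = -92 mm.
- rest_plunger_side (a point): The other, equal dark rest, 12 mm thick along y, 40 mm wide, top at z = 67 mm, with a 20 mm wide slot that flares at 45 degrees to 40 mm at the top. Point: middle of the slot's floor, at z = 47 mm, y = +4 mm.
- seat (a point): Point on the fixture, x = 0, y = -53, z = 55 mm: where the middle of the arbor is when it lies in the rests with its end against the stop.
- plunger (a joint): Travel of the sprung plunger towards +y, m: 0 fully forward (face at y = +10 mm), 0.046 fully back. The spring always pushes forward: 5.4 N at 0, 9.5 N at 0.046; unheld it snaps to 0. In the notch about 0.034 (face at y = 44 mm, 172 mm from the stop); about 0.012 when it presses the arbor against the stop.
- handle (a joint): Swing of the handle about the plunger's axis (along y, at z = 55 mm), rad: 0 upright, positive leans to the fixture's -x side, about 0.45 in the notch. Only past the nose can it leave upright by more than about 0.05. The hinge is light and stays where put; let go under about 0.3 rad, the stem slips off the nose and the plunger snaps forward.
- knob (a point): Centre of the black ball, 26 mm across, on top of the handle's 10 mm stem; 90 mm from the plunger's axis (145 mm above the bench when upright; at y = 82 mm in the fixture's frame when the plunger is at 0). Moves with plunger and handle.
- arbor: Loose plain steel arbor, 150 mm long, 0.25 kg, lying on the bench to the robot's right; origin under its centre when built, y along its length. Middle: 20 x 20 mm square, 50 mm long (grip here); either side a round journal 16 mm across, 50 mm long, to be laid in the rests. Both ends are alike.
- arbor_mid (a point): Middle of the arbor, on its axis (10 mm above the bench as it lies).
- pliers: Bystander: pliers with red handles, 129 mm long, in front of the fixture.
- tin: Bystander: flat round tin, 64 mm across, 23 mm high.
- wax: Bystander: round yellow cake of wax, 45 mm across, 17 mm high.

How it is judged:
By the outcome, as a careful person would: the job done as asked, in the order asked, and still so for the second after the job is handed in, with the robot touching nothing.
It also fails if it takes over 61 s, if anything falls off the work surface, if the arm or the gripper's body presses on something with over 40 N, if the wrist force passes 120 N, or if a joint passes its speed limit or range.

## Robot

A 6-joint arm with a two-finger parallel gripper is mounted at the origin on a cart in front of the work surface, level with it; the furniture and walls round the work are solid. World frame = base frame: x ahead of the robot, y to its left, z up, the work surface at z = 0. Lengths are in m, angles in rad, forces in N, time in s.
With the tool pointing down it reaches from about 0.3 to 0.875 m from the base axis. Payload 4.2 kg.
Tool frame: the origin (TCP) lies on the centre line of the jaws, within the pads' length; the fingertips stand 19 mm ahead of it and the grasp point (between the pads) is the TCP; z points along the fingers, y is the line along which they close (so a half turn about z gives the same grasp; the last joint's range is limited). The gripper opens to 85 mm and grips with 20 to 120 N. Pads are 22 mm wide; open, the fingers measure 114 mm over their backs; the gripper's body (76 mm by 85 mm) begins 54 mm behind the grasp point. The pads swing forward as they close: fully open they stand 13 mm farther back than shut.
Start: joints at [-1.286, 0.32, 1.565, -0, 1.257, -0.02], TCP at [0.173, -0.549, 0.25] pointing down, gripper open.
Joint ranges: [-3.11, 3.11], [-0.84, 2.01], [0.21, 2.61], [-1.34, 4.49], [0.05, 2.63], [-2.56, 2.56]. Speed limits (rad/s): [2.57, 2.57, 3.14, 3.14, 3.14, 3.14].

## Interface

Orientations are given as a rotation vector (axis times angle).
In Python, from cell import * gives the robot as it stands.
- The arm moves only by the tool carry_out, never from a script. Its argument "series" is text: rows parted by semicolons, each of 7 numbers parted by spaces: the shift along the tool's x, y, z in units of 4 cm (1.0 is 4 cm), then the turn, a rotation vector about the tool's x, y, z in units of 5 degrees (1.0 is 5 degrees), then the closure, from -1 (fully open) to 1 (shut). In form: dx dy dz wx wy wz fingers; .... A call has 1 to 20 rows; each row shifts and turns the commanded pose from where the row before left it, along the tool's axes as they then stand; what a row does not reach is not made up. A row lasts 1/12 s, in which the tool goes at most 41.7 mm and 7.16 degrees, less where a joint would pass 70% of its speed; a pose out of reach is approached as far as the arm can. A call with a number of a shift or a turn outside -1 to 1 is refused whole. A call with a gripper value outside its range is refused whole. The fingers move at their own pace and stop on an object; the grip force is fixed at half the most. Time passes only in rows, so rows that do not move let the fingers close. It gives the time, the measured TCP pose, the force, the opening and the grip force at its end, in the units of the state.
- sense(): the state, without advancing time (a new reading comes with each control period).
- get_image(name): name is "scene" or "top" or "wrist"; returns a dict with "frame" (420x560x3 uint8, red, green, blue), "K" (3x3 intrinsics, pixels), "eye" and "orientation" of the camera in the world. Camera axes: x right, y down, z forward; pixel columns grow to the right and rows downward; lengths in m; the calibration is good to about 2 mm. A picture is of the moment at which its call begins. There is no depth.
- job_done(): hands the job in; it is judged then, once.
The state is a dict: "t": time; "joint_positions": joint angles; "dq": joint speeds; "joint_torque": joint torques, N m; "eef_pos": TCP position; "tcp_rot": TCP orientation; "ft_force": force on the tool from outside, world axes, zero at the start; "moment": the same for the moment, N m; "opening": opening from 0.0 (shut) to 1.0 (fully open); "grip_force": force on a finger pad.
Only numpy, scipy, OpenCV 4.12 (cv2) and the standard library are available. Lean on these libraries where they do the work, as an engineer would, in place of code of your own. Each camera call takes 0.05 s, during which the arm holds its last target. There are 200 camera calls.

## Working session

There is one attempt and no reset: what is moved stays moved. The work goes in short steps, Python scripts to look and compute and a tool call to move; the robot and the scene stay as the last step left them, time stands still between calls to the robot, and variables do not carry over. Pictures are saved under pics/ and viewed, at most 10 in all, crops included, and the job is handed in when it is done.

Besides the shell and the picture viewer there is one more tool, called after "Request:" by a JSON object that holds its "fn" and its "kwargs". carry_out: Moves the arm, as the interface text tells. Shifts and turns lie within -1 to 1; 1 stands for 4 cm of shift or 5 degrees of turn. Its arguments: {"type":"object","properties":{"series":{"type":"string"}},"required":["series"]}

```bash
mkdir -p pics; ls; python3 - <<'E'
from cell import *
import cv2
s=sense();print({k:s[k] for k in('t','eef_pos','tcp_rot','ft_force','opening')})
for n in('top','scene'):
    d=get_image(n);cv2.imwrite(f'pics/{n}0.png',cv2.cvtColor(d['frame'],cv2.COLOR_RGB2BGR));print(n,d['K'],d['eye'],d['orientation'])
E
```

```text
pics
{'t': 0.0, 'eef_pos': array([ 0.17243651, -0.54806765,  0.24948118]), 'tcp_rot': array([-3.10340468e+00, -4.76653883e-01,  3.45249166e-04]), 'ft_force': array([ 0.12442932,  0.61534744, -0.05322726]), 'opening': 1.0023862965312542}
top [[394.92358405   0.         286.63264965]
 [  0.         394.92358405 211.01559752]
 [  0.           0.           1.        ]] [ 0.45830753 -0.14140043  1.06904524] [-2.16532443  2.21581944 -0.10669314]
scene [[523.10601549   0.         284.96769645]
 [  0.         523.10601549 208.77034557]
 [  0.           0.           1.        ]] [-0.13491577  0.51645192  1.04300957] [-1.00562001  2.45619854 -0.99151551]
```

View pics/top0.png

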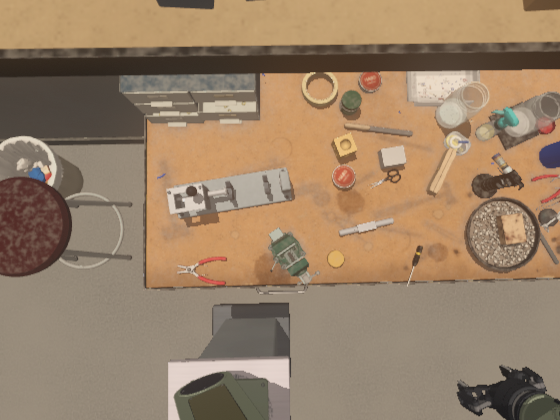

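View pics/scene0.png

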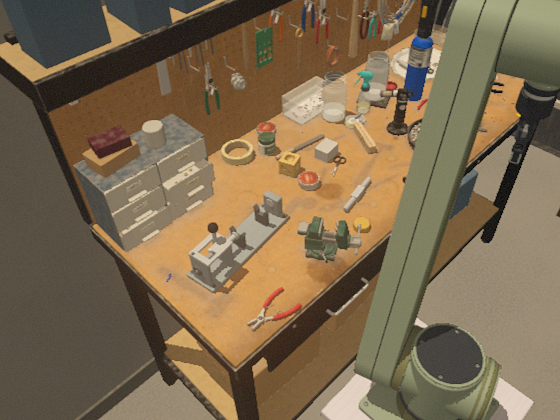

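Top view: the fixture runs from the tailstock at about (168,200) to the stop at (293,185), knob about (192,192), arbor about (367,227), with a green vise between at (290,255). Next come enlarged crops to read pixels from.

```bash
cat > h.py <<'E'
from cell import *
import cv2, numpy as np
from scipy.spatial.transform import Rotation as R
def ray(d,u,v):
    r=R.from_rotvec(d['orientation']).as_matrix()@np.linalg.inv(d['K'])@[u,v,1]; return np.array(d['eye']),r
def at_z(d,u,v,z):
    e,r=ray(d,u,v); return e+r*(z-e[2])/r[2]
def proj(d,p):
    q=d['K']@R.from_rotvec(d['orientation']).as_matrix().T@(np.array(p)-d['eye']); return q[:2]/q[2]
def crop(d,x0,y0,w,h,f,name):
    im=cv2.cvtColor(d['frame'][y0:y0+h,x0:x0+w],cv2.COLOR_RGB2BGR); cv2.imwrite('pics/'+name,cv2.resize(im,None,fx=f,fy=f,interpolation=cv2.INTER_CUBIC))
E
python3 - <<'E'
from h import *
d=get_image('top')
a=d['frame'][160:225,155:305]; b=d['frame'][205:250,325:400]
a=cv2.resize(a,None,fx=5,fy=5,interpolation=2); b=cv2.resize(b,None,fx=5,fy=5,interpolation=2)
c=np.zeros((555,750,3),'uint8'); c[:325]=a; c[330:555,:375]=b
cv2.imwrite('pics/c1.png',c[:,:,::-1])
for uv in [(168,200),(293,185),(367,227),(230,390)]: print(uv,at_z(d,*uv,0.01))
print(at_z(d,192,192,0.145))
E
```

```text
(168, 200) [0.57768829 0.15459323 0.01      ]
(293, 185) [ 0.61115227 -0.18168062  0.01      ]
(367, 227) [ 0.49298547 -0.37807464  0.01      ]
(230, 390) [ 0.07913902 -0.00498094  0.01      ]
[0.58011965 0.06086593 0.145     ]
```

View pics/c1.png

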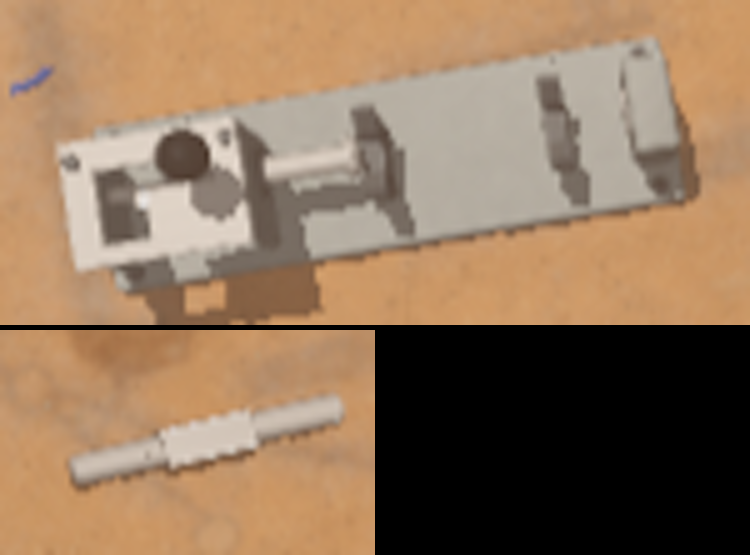

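The crop shows base corners at about (95,128), (655,38), (690,203), (125,290), knob at (182,154), arbor ends at (72,473) and (343,405), with the -x side of the fixture (down in the image) towards the robot.

```bash
python3 - <<'E'
from h import *
from scipy.optimize import least_squares
d=get_image('top')
px=lambda x,y:np.array([155+(x+.5)/5-.5,160+(y+.5)/5-.5])
# gate: x -40..22, y 63..150 z 103 ; base corners z 12
obs=[((45,-155,12),(655,38)),((-45,-155,12),(690,203)),((-45,155,12),(125,290)),
((22,150,103),(58,147)),((-40,150,103),(78,270)),((22,63,103),(238,112)),((-40,63,103),(257,250)),((0,82,145),(182,154))]
def w(p,q):
    c,s=np.cos(p[2]),np.sin(p[2]); x,y,z=np.array(q)/1e3
    return np.array([p[0]+c*x-s*y,p[1]+s*x+c*y,z])
f=lambda p:np.concatenate([proj(d,w(p,a))-px(*b) for a,b in obs])
r=least_squares(f,[.6,0,0],loss='soft_l1');print(r.x,np.round(f(r.x).reshape(-1,2),1))
for n,q in dict(knob=(0,82,145),notch=(-22,116,103),rs=(0,-92,47),rp=(0,4,47),seat=(0,-53,55),seatplus=(0,-42,55)).items(): print(n,w(r.x,q).round(4))
px2=lambda x,y:(325+(x+.5)/5-.5,205+(y-330+.5)/5-.5)
a=at_z(d,*px2(72,471),.01);b=at_z(d,*px2(343,407),.01);m=(a+b)/2;print(a,b,np.linalg.norm(a-b),m,'yaw of y axis',np.arctan2(-(a-b)[0],(a-b)[1]))
m2=at_z(d,*px2(209,439),.02);print(m2)
print(R.from_rotvec(sense()['tcp_rot']).as_matrix().round(3))
E
```

```text
[ 0.59408572 -0.01958379  0.13826012] [[ 1.5 -0.1]
 [-0.1 -0.5]
 [-1.7  0.6]
 [ 0.4 -0.3]
 [-0.1 -0. ]
 [-0.4  1.1]
 [-0.5 -1.7]
 [ 0.7  0.5]]
knob [0.5828 0.0616 0.145 ]
notch [0.5563 0.0923 0.103 ]
rs [ 0.6068 -0.1107  0.047 ]
rp [ 0.5935 -0.0156  0.047 ]
seat [ 0.6014 -0.0721  0.055 ]
seatplus [ 0.5999 -0.0612  0.055 ]
[ 0.47916413 -0.30199418  0.01      ] [ 0.51022585 -0.44979479  0.01      ] 0.1510293054290656 [ 0.49469499 -0.37589448  0.01      ] yaw of y axis 0.20714507531173368
[ 0.4942939  -0.37429759  0.02      ]
[[ 0.954  0.3   -0.   ]
 [ 0.3   -0.954  0.001]
 [ 0.    -0.001 -1.   ]]
```

Request:
{"fn": "carry_out", "kwargs": {"series": "0.72 -0.57 0 0 0 0 -1;0.72 -0.57 0 0 0 0 -1;0.72 -0.57 0 0 0 0 -1;0.72 -0.57 0 0 0 0 -1;0.72 -0.57 0 0 0 0 -1;0.72 -0.57 0 0 0 0 -1;0.72 -0.57 0 0 0 0 -1;0.72 -0.57 0 0 0 0 -1;0.72 -0.57 0 0 0 0 -1;0.72 -0.57 0 0 0 0 -1;0.72 -0.57 0 0 0 0 -1;0.72 -0.57 0 0 0 0 -1;0.72 -0.57 0 0 0 0 -1;0.72 -0.57 0 0 0 0 -1;0.72 -0.57 0 0 0 0 -1;0.72 -0.57 0 0 0 0 -1;0.72 -0.57 0 0 0 0 -1;0.72 -0.57 0 0 0 0 -1;0 0 0 0 0 0.95 -1;0 0 0 0 0 0.96 -1"}}

```text
t: 1.87
eef_pos: [0.5448, 0.0005, 0.2497]
tcp_rot: [-3.134, -0.216, 0.001]
ft_force: [0.4, 0.6, -0.8]
opening: 1.002
grip_force: 0.0
```

```bash
cat >> h.py <<'E'
F=(0.5941,-0.0196,0.138)
def W(x,y,z,F=F):
    c,s=np.cos(F[2]),np.sin(F[2]); return np.array([F[0]+c*x/1e3-s*y/1e3,F[1]+s*x/1e3+c*y/1e3,z/1e3])
def go(p,yaw):
    "units to reach p, with tool y along world dir (sin yaw,-cos yaw), pointing down"
    s=sense(); A=R.from_rotvec(s['tcp_rot']); 
    B=R.from_matrix(np.array([[np.cos(yaw),np.sin(yaw),0],[np.sin(yaw),-np.cos(yaw),0],[0,0,-1]]).astype(float))
    print('t',round(s['t'],2),'pos',s['eef_pos'].round(4),'F',s['ft_force'].round(1),'open',round(s['opening'],3),'grip',s['grip_force'])
    print('shift units',(A.inv().apply(p-s['eef_pos'])/.04).round(3),'turn units',(np.degrees((A.inv()*B).as_rotvec())/5).round(2))
E
python3 - <<'E'
from h import *
go(W(0,82,145),.138)
d=get_image('wrist');crop(d,0,0,560,420,1,'w1.png');print(d['eye'],proj(d,W(0,82,145)))
E
```

```text
t 1.87 pos [5.448e-01 5.000e-04 2.497e-01] F [ 0.4  0.6 -0.8] open 1.002 grip 0.0
shift units [ 1.154 -1.382  2.616] turn units [-0.    0.01 -0.  ]
[0.62179588 0.01109041 0.3738656 ] [193.00010028 155.31352306]
```

View pics/w1.png

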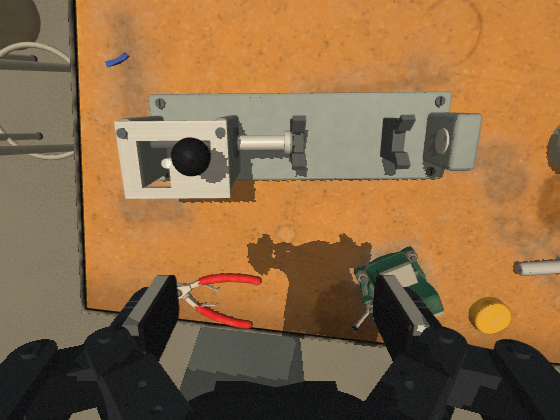

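Wrist view: knob at (191,156) against a predicted (193,155), base back corners at (150,94) and (451,93). The model is good to about 2 mm. Refining it now.

```bash
python3 - <<'E'
from h import *
from scipy.optimize import least_squares
d=get_image('wrist')
obs=[((45,155,12),(150,94)),((45,-155,12),(451,93)),((0,82,145),(191,156)),((-40,150,103),(126,199)),((22,150,103),(115,122)),((20,10,67),(291,115)),((-20,10,67),(291,172)),((20,-86,67),(391,115))]
f=lambda p:np.concatenate([proj(d,W(*a,F=p))-b for a,b in obs])
print(f(F).reshape(-1,2).round(1))
r=least_squares(f,F,loss='soft_l1');print(r.x,f(r.x).reshape(-1,2).round(1))
g=d['frame'].max(2)[130:185,165:220]<60
n,l,st,c=cv2.connectedComponentsWithStats(g.astype('uint8'));print([(st[i],c[i]+[165,130]) for i in range(1,n) if st[i][4]>200])
go(W(0,82,143,F=r.x),r.x[2])
E
```

```text
[[-3.1 -1.9]
 [ 2.5 -2.2]
 [ 0.6 -1.3]
 [-0.5 -2.5]
 [-0.7 -3. ]
 [ 1.7  4.2]
 [ 1.2 -7.4]
 [11.1  3.7]]
[ 0.59320894 -0.01896813  0.14571777] [[-4.   0.2]
 [ 1.5 -2.6]
 [-0.3  0.8]
 [-0.7 -0.2]
 [-1.5 -0.4]
 [ 0.7  5.2]
 [ 0.6 -6.4]
 [10.   3.9]]
[(array([   4,    7,   41,   38, 1194], dtype=int32), array([189.17336683, 155.66080402]))]
t 1.97 pos [ 0.5439 -0.0008  0.2498] F [ 0.2 -1.3  1. ] open 0.999 grip 0.0
shift units [ 1.146 -1.429  2.67 ] turn units [ 0.    0.01 -0.07]
```

```bash
sed -i 's/^F=.*/F=(0.593,-0.019,0.139)/' h.py
```

Request:
{"fn": "carry_out", "kwargs": {"series": "0.4 -0.48 0 0 0 0 -1;0.4 -0.48 0 0 0 0 -1;0.35 -0.47 0 0 0 0 -1;0 0 0.68 0 0 0 -1;0 0 0.68 0 0 0 -1;0 0 0.68 0 0 0 -1;0 0 0.68 0 0 0 -1;0 0 0 0 0 0 -1;0 0 0 0 0 0 0.2;0 0 0 0 0 0 1;0 0 0 0 0 0 1;0 0 0 0 0 0 1;0 0 0 0 0 0 1;0 0 0 0 0 0 1;0 0 0 0 0 0 1;0 0 0 0 0 0 1"}}

```text
t: 3.3
eef_pos: [0.5824, 0.0635, 0.1435]
tcp_rot: [-3.131, -0.215, -0.006]
ft_force: [-1.2, 6.0, 5.7]
opening: 0.267
grip_force: 58.5
```

```bash
python3 - <<'E'
from h import *
go(W(0,82,143),F[2])
E
```

```text
t 3.3 pos [0.5824 0.0635 0.1435] F [-1.2  6.   5.7] open 0.267 grip 58.469937443733215
shift units [-0.023  0.029  0.012] turn units [-0.04 -0.04 -0.02]
```

Request:
{"fn": "carry_out", "kwargs": {"series": "0 -0.2 0 0 0 0 1;0 -0.3 0 0 0 0 1;0 -0.3 0 0 0 0 1;0 -0.25 0 0 0 0 1;0 0 0 0 0 0 1;0 0 0 0 0 0 1"}}

```text
t: 3.8
eef_pos: [0.5769, 0.1017, 0.143]
tcp_rot: [3.129, 0.22, 0.005]
ft_force: [0.6, -8.8, 5.1]
opening: 0.272
grip_force: 59.3
```

```bash
python3 - <<'E'
from h import *
go(W(0,82+44,143),F[2])
d=get_image('wrist');crop(d,0,0,560,420,1,'w2.png')
E
```

```text
t 3.8 pos [0.5769 0.1017 0.143 ] F [ 0.6 -8.8  5.1] open 0.272 grip 59.3165123462677
shift units [-0.019 -0.107 -0.001] turn units [ 0.06 -0.04  0.01]
```

View pics/w2.png

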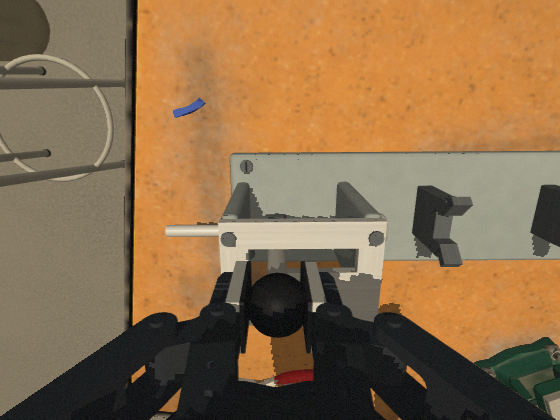

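The ball is between the pads at about (276,305), with the plunger rod pushed out on the left, so the pull works at about 39 mm. Pulling a bit more.

Request:
{"fn": "carry_out", "kwargs": {"series": "0 -0.1 0 0 0 0 1;0 -0.05 0 0 0 0 1;0 0 0 0 0 0 1"}}

```text
t: 4.1
eef_pos: [0.5761, 0.1071, 0.143]
tcp_rot: [3.129, 0.219, 0.005]
ft_force: [0.5, -8.2, 4.9]
opening: 0.276
grip_force: 59.3
```

Request:
{"fn": "carry_out", "kwargs": {"series": "-0.2 0 0.01 0 0 0 1;-0.2 0 0.03 0 0 0 1;-0.2 0 0.045 0 0 0 1;-0.2 0 0.065 0 0 0 1;-0.2 0 0.08 0 0 0 1;-0.04 0 0.02 0 0 0 1;0 0 0 0 0 0 1;0 0 0 0 0 0 1"}}

```text
t: 4.77
eef_pos: [0.5339, 0.1037, 0.1317]
tcp_rot: [-3.134, -0.217, -0.001]
ft_force: [-0.3, 0.4, -0.6]
opening: 0.001
grip_force: 0.0
```

```bash
python3 - <<'E'
from h import *
go(W(-39,82+34,136),F[2])
d=get_image('scene');crop(d,170,200,130,100,5,'s2.png')
E
```

```text
t 4.77 pos [0.5339 0.1037 0.1317] F [-0.3  0.4 -0.6] open 0.001 grip 0.0
shift units [ 0.064  0.343 -0.107] turn units [-0.   -0.01 -0.01]
```

View pics/s2.png

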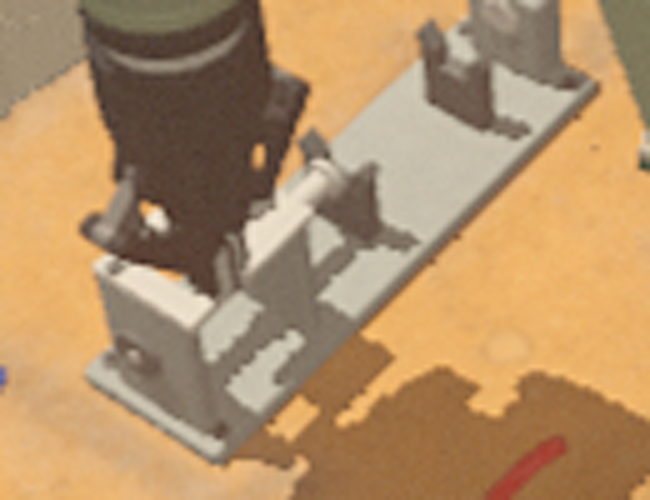

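The ball slipped out of the pads (opening 0) and the plunger is forward again. I'll check from w2 where the ball sat relative to the TCP.

```bash
python3 - <<'E'
from h import *
s=sense();d=get_image('wrist')
T=R.from_rotvec(s['tcp_rot']);C=R.from_rotvec(d['orientation'])
e=T.inv().apply(d['eye']-s['eef_pos']);M=(T.inv()*C).as_matrix()
print('cam in tool',e.round(4));print(M.round(3))
def pt(p): q=d['K']@M.T@(np.array(p)-e);return (q[:2]/q[2]).round(1)
for p in [(0,0,0),(0,0,-.01),(0,0,.01),(.01,0,0),(-.01,0,0),(0,.013,0),(0,-.013,0)]:print(p,pt(p))
im=cv2.imread('pics/w2.png');g=(im.max(2)<45)[262:345,235:320].astype('uint8')
for r in g[::6]: print(''.join('#' if v else '.' for v in r[::2]))
crop(d,0,0,560,420,1,'w3.png')
E
```

```text
cam in tool [ 7.770e-02  1.000e-04 -1.243e-01]
[[ 0.    -0.953 -0.303]
 [ 1.    -0.     0.001]
 [-0.001 -0.303  0.953]]
(0, 0, 0) [274.7 299.8]
(0, 0, -0.01) [274.7 313.7]
(0, 0, 0.01) [274.7 287.6]
(0.01, 0, 0) [274.7 278.6]
(-0.01, 0, 0) [274.7 320.1]
(0, 0.013, 0) [305.5 299.8]
(0, -0.013, 0) [243.8 299.8]
......##.........................##........
......##.........................###.......
.....###.........#########.......###.......
....####....####################.####......
....#################################......
....##################################.....
...###################################.....
....##############....#.#############......
...###############....###############....##
###########################################
#######..##################################
#######....######################..########
######.........#############.......########
######.............................########
```

View pics/w3.png

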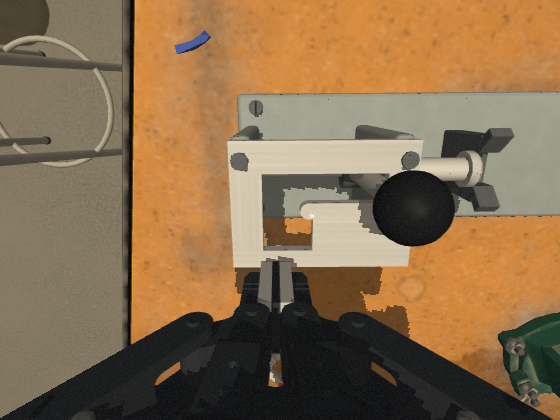

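The ball was well centred, so either the pads resisted its turning as the handle leaned, or the stem caught the nose. Retry: pull nearer the stop and turn the tool with the handle. First I rise and regrasp.

```bash
sed -i 's/^F=.*/F=(0.5925,-0.0177,0.139)/' h.py; python3 - <<'E'
from h import *
go(W(0,82,144),F[2])
e=get_image('wrist');print(at_z(e,413,207,.145),W(0,82,145))
E
```

```text
t 4.87 pos [0.5341 0.1038 0.1315] F [-0.4 -0.2  0. ] open -0.0 grip 0.0
shift units [ 1.027  1.159 -0.313] turn units [-0.   -0.   -0.01]
[0.58499414 0.0629113  0.145     ] [0.58113867 0.06350911 0.145     ]
```

Request:
{"fn": "carry_out", "kwargs": {"series": "0 0 -0.8 0 0 0 1;0 0 -0.8 0 0 0 0;0.35 0.39 0 0 0 0 -1;0.35 0.39 0 0 0 0 -1;0.35 0.38 0 0 0 0 -1;0 0 0.4 0 0 0 -1;0 0 0.45 0 0 0 -1;0 0 0.42 0 0 0 -1;0 0 0 0 0 0 -0.2;0 0 0 0 0 0 1;0 0 0 0 0 0 1;0 0 0 0 0 0 1;0 0 0 0 0 0 1;0 0 0 0 0 0 1;0 0 0 0 0 0 1"}}

```text
t: 6.17
eef_pos: [0.5825, 0.0636, 0.146]
tcp_rot: [-3.133, -0.217, -0.004]
ft_force: [-0.4, 1.2, 5.5]
opening: 0.271
grip_force: 58.6
```

Request:
{"fn": "carry_out", "kwargs": {"series": "0 -0.2 0 0 0 0 1;0 -0.3 0 0 0 0 1;0 -0.3 0 0 0 0 1;0 -0.3 0 0 0 0 1;0 -0.06 0 0 0 0 1;0 0 0 0 0 0 1;0 0 0 0 0 0 1"}}

```text
t: 6.75
eef_pos: [0.5763, 0.107, 0.1456]
tcp_rot: [3.129, 0.219, 0.004]
ft_force: [0.6, -8.7, 4.5]
opening: 0.27
grip_force: 59.2
```

```bash
python3 - <<'E'
from h import *
go(W(0,82+45,144),F[2])
E
```

```text
t 6.75 pos [0.5763 0.107  0.1456] F [ 0.6 -8.7  4.5] open 0.27 grip 59.17608976364136
shift units [-0.03  -0.031  0.04 ] turn units [ 0.06 -0.02  0.01]
```

Travel is 43.8 mm. I'll pull 1.2 mm more, swing two rows with the tool turning, and check.

Request:
{"fn": "carry_out", "kwargs": {"series": "0 -0.03 0 0 0 0 1;-0.1 0 0.005 0 0.5 0 1;-0.18 0 0.007 0 0.92 0 1;0 0 0 0 0 0 1"}}

```text
t: 7.08
eef_pos: [0.5617, 0.1062, 0.1447]
tcp_rot: [-3.124, -0.218, -0.196]
ft_force: [1.7, -9.4, 5.2]
opening: 0.27
grip_force: 59.1
```

Request:
{"fn": "carry_out", "kwargs": {"series": "-0.17 0 0.01 0 0.92 0 1;-0.17 0 0.01 0 0.92 0 1;0 0 0 0 0 0 1"}}

```text
t: 7.33
eef_pos: [0.5473, 0.1047, 0.141]
tcp_rot: [-3.086, -0.216, -0.442]
ft_force: [-2.6, -9.1, 9.7]
opening: 0.271
grip_force: 59.5
```

```bash
cat >> h.py <<'E'
def fx():
    s=sense();A=R.from_rotvec(s['tcp_rot']).as_matrix();d=s['eef_pos']-[F[0],F[1],0];c,n=np.cos(F[2]),np.sin(F[2])
    print('fixture mm',(1e3*np.array([c*d[0]+n*d[1],-n*d[0]+c*d[1],d[2]])).round(1),'tool z',A[:,2].round(3),'F',s['ft_force'].round(1),'open',round(s['opening'],3),'t',round(s['t'],2))
E
python3 -c "
from h import *
fx()"
```

```text
fixture mm [-27.8 127.5 141. ] tool z [ 0.278  0.035 -0.96 ] F [-2.6 -9.1  9.7] open 0.271 t 7.33
```

Request:
{"fn": "carry_out", "kwargs": {"series": "-0.17 0 0 0 0.92 0 1;-0.17 0 0 0 0.92 0 1;0 0 0 0 0 0 1"}}

```text
t: 7.58
eef_pos: [0.5342, 0.1034, 0.1356]
tcp_rot: [-3.03, -0.211, -0.684]
ft_force: [-2.5, -10.5, 8.5]
opening: 0.27
grip_force: 59.5
```

```bash
python3 -c "
from h import *
fx()
d=get_image('wrist');crop(d,0,0,560,420,1,'w4.png')"
```

```text
fixture mm [-40.9 128.  135.6] tool z [ 0.426  0.057 -0.903] F [ -2.5 -10.5   8.5] open 0.27 t 7.58
```

View pics/w4.png

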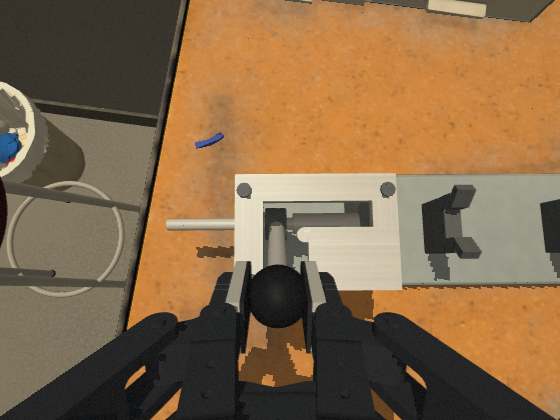

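The stem is past the nose (tip at about (303,233)), down in the notch side, with the ball still held. Letting it forward about 10 mm.

Request:
{"fn": "carry_out", "kwargs": {"series": "0 0.1 0 0 0 0 1;0 0.1 0 0 0 0 1;0 0.1 0 0 0 0 1;0 0 0 0 0 0 1"}}

```text
t: 7.97
eef_pos: [0.5388, 0.092, 0.1369]
tcp_rot: [-3.03, -0.209, -0.683]
ft_force: [-6.4, -7.6, 8.3]
opening: 0.269
grip_force: 59.8
```

```bash
python3 -c "
from h import *
fx()"
```

```text
fixture mm [-38.  116.  136.9] tool z [ 0.425  0.058 -0.903] F [-6.4 -7.6  8.3] open 0.269 t 7.97
```

Request:
{"fn": "carry_out", "kwargs": {"series": "-0.03 0.04 0 0 0 0 1;0 0.03 0 0 0 0 1;0 0 0 0 0 0 1"}}

```text
t: 8.22
eef_pos: [0.5382, 0.0911, 0.1368]
tcp_rot: [-3.027, -0.209, -0.684]
ft_force: [-7.0, 4.1, 10.2]
opening: 0.273
grip_force: 60.0
```

```bash
python3 -c "
from h import *
fx()"
```

```text
fixture mm [-38.7 115.3 136.8] tool z [ 0.426  0.06  -0.903] F [-7.   4.1 10.2] open 0.273 t 8.22
```

The stem is now bearing on the notch (Fy has flipped). Opening and backing off along the tool axis.

Request:
{"fn": "carry_out", "kwargs": {"series": "0 0 0 0 0 0 0;0 0 0 0 0 0 -1;0 0 0 0 0 0 -1;0 0 0 0 0 0 -1;0 0 -0.5 0 0 0 -1;0 0 -1 0 0 0 -1;0 0 -0.8 0 0 0 -1;0 0 0 0 -1 0 -1;0 0 0 0 -1 0 -1;0 0 0 0 -1 0 -1;0 0 0 0 -1 0 -1;0 0 0 0 -1 0 -1"}}

```text
t: 9.22
eef_pos: [0.5001, 0.0848, 0.2196]
tcp_rot: [-3.134, -0.216, -0.009]
ft_force: [-0.1, 0.1, -1.5]
opening: 1.0
grip_force: 0.0
```

```bash
python3 - <<'E'
from h import *
fx()
go(np.array([.4945,-.375,.25]),.207)
d=get_image('wrist');crop(d,0,0,560,420,1,'w5.png')
E
```

```text
fixture mm [-77.3 114.3 219.6] tool z [ 0.006  0.001 -1.   ] F [-0.1  0.1 -1.5] open 1.0 t 9.22
t 9.22 pos [0.5001 0.0848 0.2196] F [-0.1  0.1 -1.5] open 1.0 grip 0.0
shift units [-1.715 11.367 -0.767] turn units [ 0.   -0.06 -0.79]
```

View pics/w5.png

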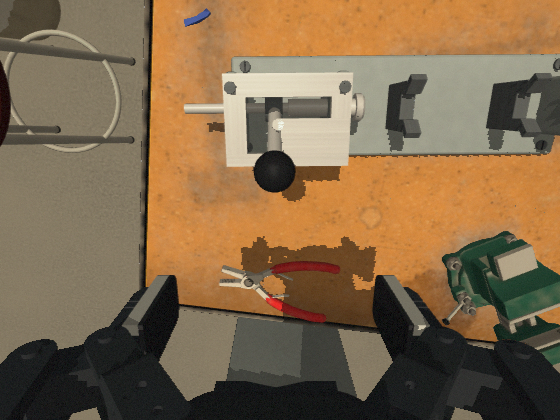

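Parked: the stem sits in the notch at about (278,125) and the ball at (275,171), with the plunger face back at x≈360. On to the arbor.

Request:
{"fn": "carry_out", "kwargs": {"series": "-0.14 0.95 -0.06 0 0 0 -1;-0.14 0.95 -0.06 0 0 0 -1;-0.14 0.95 -0.06 0 0 0 -1;-0.14 0.95 -0.06 0 0 0 -1;-0.14 0.95 -0.06 0 0 0 -1;-0.14 0.95 -0.06 0 0 0 -1;-0.14 0.95 0 0 0 0 -1;-0.14 0.95 0 0 0 0 -1;-0.14 0.95 0 0 0 0 -1;-0.14 0.95 0 0 0 0 -1;-0.14 0.95 0 0 0 0 -1;-0.14 0.95 0 0 0 0 -1;0 0 0 0 0 -1 -1;0 0 0 0 0 -1 -1;0 0 0 0 0 -1 -1;0 0 0 0 0 -1 -1;0 0 0 0 0 -1 -1;0 0 0 0 0 -1 -1;0 0 0 0 0 -1 -1;0 0 0 0 0 -1 -1"}}

```text
t: 10.93
eef_pos: [0.4958, -0.3759, 0.2324]
tcp_rot: [2.865, 1.28, 0.013]
ft_force: [-0.8, -1.1, 1.3]
opening: 0.998
grip_force: 0.0
```

Request:
{"fn": "carry_out", "kwargs": {"series": "0 0 0 0 0 -1 -1;0 0 0 0 0 -1 -1;0 0 0 0 0 -1 -1;0 0 0 0 0 -1 -1;0 0 0 0 0 -1 -1;0 0 0 0 0 -1 -1;0 0 0 0 0 -1 -1;0 0 0 0 0 -1 -1;0 0 0 0 0 -1 -1;0 0 0 0 0 -1 -1;0 0 0 0 0 -0.8 -1"}}

```text
t: 11.85
eef_pos: [0.4958, -0.3759, 0.2324]
tcp_rot: [1.97, 2.439, 0.01]
ft_force: [0.4, 0.3, -0.2]
opening: 0.998
grip_force: 0.0
```

```bash
python3 - <<'E'
from h import *
go(np.array([.4945,-.375,.012]),1.778)
d=get_image('wrist');crop(d,0,0,560,420,1,'w6.png');print(proj(d,[.4945,-.375,.02]))
import pickle;pickle.dump(d,open('d6.pkl','wb'))
E
```

```text
t 11.85 pos [ 0.4958 -0.3759  0.2324] F [ 0.4  0.3 -0.2] open 0.998 grip 0.0
shift units [ 0.037 -0.076  5.509] turn units [0.1  0.01 0.05]
[272.31441904 184.05335922]
```

View pics/w6.png

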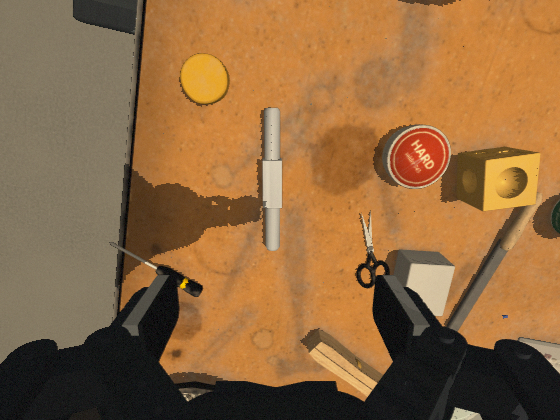

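Arbor's square middle is at (272,184), just where predicted, and its axis is upright in the image. Descending and gripping with the TCP at z≈0.022 so the tips clear the bench.

Request:
{"fn": "carry_out", "kwargs": {"series": "0.04 -0.08 0 0.1 0 0.05 -1;0 0 0.9 0 0 0 -1;0 0 0.9 0 0 0 -1;0 0 0.9 0 0 0 -1;0 0 0.9 0 0 0 -1;0 0 0.8 0 0 0 -1;0 0 0.5 0 0 0 -1;0 0 0.33 0 0 0 -1;0 0 0 0 0 0 -1;0 0 0 0 0 0 0;0 0 0 0 0 0 1;0 0 0 0 0 0 1;0 0 0 0 0 0 1;0 0 0 0 0 0 1;0 0 0 0 0 0 1;0 0 0 0 0 0 1;0 0 0 0 0 0 1"}}

```text
t: 13.32
eef_pos: [0.4932, -0.3757, 0.0249]
tcp_rot: [1.983, 2.434, -0.001]
ft_force: [-0.5, 1.0, 5.3]
opening: 0.213
grip_force: 60.7
```

Request:
{"fn": "carry_out", "kwargs": {"series": "0 0 -0.3 0 0 0 1;0 0 -0.6 0 0 0 1;0 0 -0.9 0 0 0 1;0 0 -0.9 0 0 0 1;0 0 -0.9 0 0 0 1;0 0 -0.6 0 0 0 1;0 0 0 0 0 0 1;0 0 0 0 0 0 1"}}

```text
t: 13.98
eef_pos: [0.4928, -0.3753, 0.1933]
tcp_rot: [1.982, 2.433, -0.001]
ft_force: [-0.5, 0.1, -2.2]
opening: 0.211
grip_force: 59.8
```

```bash
python3 - <<'E'
from h import *
go(W(0,-44,0)+[0,0,.19],1.710)
E
```

```text
t 13.98 pos [ 0.4928 -0.3753  0.1933] F [-0.5  0.1 -2.2] open 0.211 grip 59.80511426925659
shift units [7.154 4.177 0.071] turn units [0.02 0.03 0.74]
```

Request:
{"fn": "carry_out", "kwargs": {"series": "0.4 0.23 0 0 0 0 1;0.8 0.46 0 0 0 0 1;0.8 0.47 0 0 0 0 1;0.8 0.47 0 0 0 0 1;0.8 0.47 0 0 0 0 1;0.8 0.47 0 0 0 0 1;0.8 0.47 0 0 0 0 1;0.8 0.47 0 0 0 0 1;0.8 0.46 0 0 0 0 1;0.35 0.21 0 0 0 0 1;0 0 0 0 0 0.74 1;0 0 0.8 0 0 0 1;0 0 0.8 0 0 0 1;0 0 0.6 0 0 0 1;0 0 0 0 0 0 1;0 0 0 0 0 0 1"}}

```text
t: 15.32
eef_pos: [0.5966, -0.0611, 0.1009]
tcp_rot: [-2.059, -2.366, 0.007]
ft_force: [0.0, 0.6, -1.8]
opening: 0.218
grip_force: 59.7
```

```bash
python3 - <<'E'
from h import *
fx();go(W(0,-44,70),1.710)
d=get_image('wrist');crop(d,0,0,560,420,1,'w7.png')
s=sense()
for n,p in dict(rp=W(0,4,47),rs=W(0,-92,47),e=W(0,31,75),e2=W(0,-119,75)).items(): print(n,proj(d,p).round())
E
```

```text
fixture mm [ -1.9 -43.5 100.9] tool z [-0.007  0.    -1.   ] F [ 0.   0.6 -1.8] open 0.218 t 15.32
t 15.32 pos [ 0.5966 -0.0611  0.1009] F [ 0.   0.6 -1.8] open 0.218 grip 59.66608643531799
shift units [-0.013  0.054  0.772] turn units [-0.07 -0.01 -0.  ]
rp [279. 165.]
rs [279. 320.]
e [280. 113.]
e2 [279. 391.]
```

View pics/w7.png

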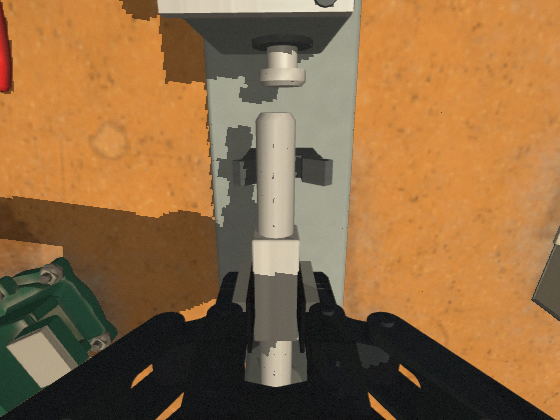

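The arbor end is at (276,113), over the plunger-side rest (centre about 281,165), clear of the parked plunger face at row 85. Shifting 2.5 mm to +x and lowering.

Request:
{"fn": "carry_out", "kwargs": {"series": "0 0.07 0 -0.07 0 0 1;0 0 0.2 0 0 0 1;0 0 0.2 0 0 0 1;0 0 0.2 0 0 0 1;0 0 0.1 0 0 0 1;0 0 0.05 0 0 0 1;0 0 0 0 0 0 1"}}

```text
t: 15.95
eef_pos: [0.6011, -0.0609, 0.0727]
tcp_rot: [2.06, 2.368, 0.005]
ft_force: [0.3, -0.3, -1.6]
opening: 0.214
grip_force: 59.8
```

```bash
python3 - <<'E'
from h import *
fx();go(W(0,-44,70),1.710)
E
```

```text
fixture mm [  2.5 -44.   72.7] tool z [ 0.005  0.    -1.   ] F [ 0.3 -0.3 -1.6] open 0.214 t 15.95
t 15.95 pos [ 0.6011 -0.0609  0.0727] F [ 0.3 -0.3 -1.6] open 0.214 grip 59.75419878959656
shift units [-0.001 -0.063  0.068] turn units [ 0.05  0.   -0.  ]
```

Request:
{"fn": "carry_out", "kwargs": {"series": "0 -0.03 0.05 0.04 0 0 1;0 0 0.05 0 0 0 1;0 0 0 0 0 0 1"}}

```text
t: 16.2
eef_pos: [0.6005, -0.0611, 0.07]
tcp_rot: [2.06, 2.368, 0.003]
ft_force: [-0.7, -0.6, 0.7]
opening: 0.214
grip_force: 60.1
```

Contact with the rest floors (weight taken up). Releasing and rising.

Request:
{"fn": "carry_out", "kwargs": {"series": "0 0 0 0 0 0 0.4;0 0 0 0 0 0 0;0 0 0 0 0 0 -1;0 0 0 0 0 0 -1;0 0 0 0 0 0 -1;0 0 -0.5 0 0 0 -1;0 0 -0.9 0 0 0 -1;0 0 -0.9 0 0 0 -1;0 0 -0.9 0 0 0 -1;0 0 0 0 0 0 -1"}}

```text
t: 17.03
eef_pos: [0.6039, -0.0615, 0.2056]
tcp_rot: [2.052, 2.359, 0.016]
ft_force: [0.9, 0.8, 0.7]
opening: 1.0
grip_force: 0.0
```

```bash
python3 - <<'E'
from h import *
fx()
# regrasp pose: ball in notch, tilt .43
go(W(-39,116,220),F[2])
d=get_image('wrist');e=get_image('top')
a=cv2.resize(d['frame'],(400,300));b=cv2.resize(e['frame'][160:225,155:305],None,fx=5.3,fy=4.5,interpolation=2)
c=np.zeros((595,800,3),'uint8');c[:300,:400]=a;c[302:302+b.shape[0],:b.shape[1]]=b
cv2.imwrite('pics/m8.png',c[:,:,::-1])
E
```

```text
fixture mm [  5.2 -44.9 205.6] tool z [ 0.018 -0.002 -1.   ] F [0.9 0.8 0.7] open 1.0 t 17.03
t 17.03 pos [ 0.6039 -0.0615  0.2056] F [0.9 0.8 0.7] open 1.0 grip 0.0
shift units [ 4.022 -1.1   -0.398] turn units [ 0.2  -0.11 18.  ]
```

View pics/m8.png

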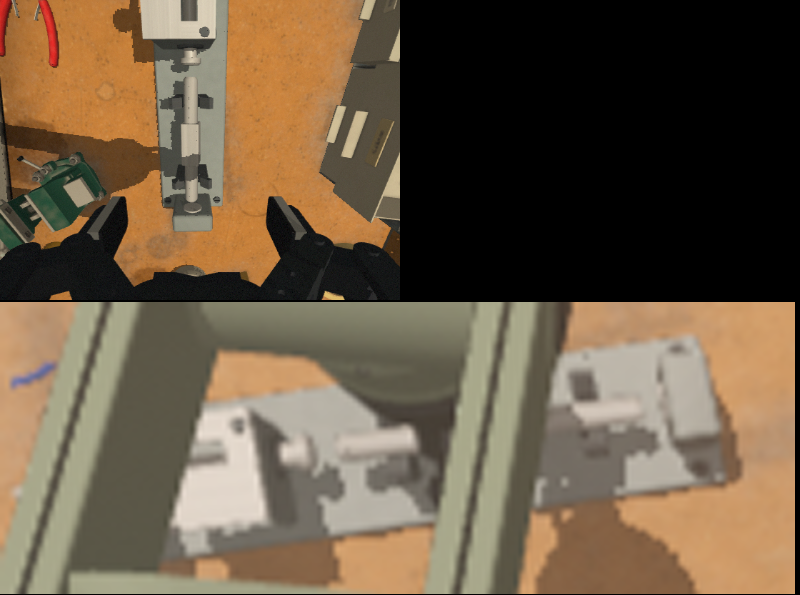

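The arbor lies in both rests, between plunger and stop, and is released. That makes more pictures viewed than the limit of 10, so from here on I go by numbers only. Returning to the handle via the same retreat pose.

Request:
{"fn": "carry_out", "kwargs": {"series": "0.8 -0.42 -0.1 0.2 -0.1 0 -1;0.8 -0.42 -0.1 0 0 0 -1;0.8 -0.42 -0.1 0 0 0 -1;0.8 -0.42 -0.1 0 0 0 -1;0.8 -0.42 0 0 0 0 -1;0 0 0 0 0 1 -1;0 0 0 0 0 1 -1;0 0 0 0 0 1 -1;0 0 0 0 0 1 -1;0 0 0 0 0 1 -1;0 0 0 0 0 1 -1;0 0 0 0 0 1 -1;0 0 0 0 0 1 -1;0 0 0 0 0 1 -1;0 0 0 0 0 1 -1;0 0 0 0 0 1 -1;0 0 0 0 0 1 -1;0 0 0 0 0 1 -1;0 0 0 0 0 1 -1;0 0 0 0 0 1 -1"}}

```text
t: 18.8
eef_pos: [0.4937, 0.0858, 0.2113]
tcp_rot: [3.072, 0.617, -0.03]
ft_force: [0.1, -0.2, -1.5]
opening: 1.003
grip_force: 0.0
```

Request:
{"fn": "carry_out", "kwargs": {"series": "0 0 0 0 0 1 -1;0 0 0 0 0 1 -1;0 0 0 0 0 1 -1;0 0 0 0 1 0 -1;0 0 0 0 1 0 -1;0 0 0 0 1 0 -1;0 0 0 0 1 0 -1;0 0 0 0 1 0 -1;0 0 0 0 0 0 -1"}}

```text
t: 19.55
eef_pos: [0.4897, 0.0852, 0.2095]
tcp_rot: [-3.048, -0.216, -0.642]
ft_force: [0.3, -0.5, -0.6]
opening: 0.998
grip_force: 0.0
```

```bash
cat >> h.py <<'E'
def to(p,rv):
    s=sense();A=R.from_rotvec(s['tcp_rot']);print('shift',(A.inv().apply(np.array(p)-s['eef_pos'])/.04).round(3),'turn',(np.degrees((A.inv()*R.from_rotvec(rv)).as_rotvec())/5).round(2))
E
python3 - <<'E'
from h import *
fx();to([.5382,.0911,.1368],[-3.027,-.209,-.684])
d=get_image('wrist')
m=(d['frame'].max(2)<60).astype('uint8');m[260:]=0
n,l,st,c=cv2.connectedComponentsWithStats(m);print([(st[i],c[i].round(1)) for i in range(1,n) if st[i][4]>400])
k=W(-90*np.sin(.45),82+34,55+90*np.cos(.45));print('parked knob pred',proj(d,k),'upright/fwd',proj(d,W(0,82,145)), 'radius px',13*395/1000/np.linalg.norm(k-d['eye']), d['K'][0,0])
E
```

```text
fixture mm [-87.6 116.1 209.5] tool z [ 0.4    0.047 -0.915] F [ 0.3 -0.5 -0.6] open 0.998 t 19.55
shift [0.387 0.004 2.157] turn [0.1  0.35 0.06]
[(array([    0,     0,   186,   102, 15834], dtype=int32), array([94.1, 43.8])), (array([144,   0,  50, 260, 800], dtype=int32), array([167.6, 133. ])), (array([  43,   89,  125,   25, 1037], dtype=int32), array([106.3, 101.3])), (array([   0,  127,   30,  125, 2239], dtype=int32), array([ 13. , 188.9])), (array([ 257,  183,   39,   42, 1240], dtype=int32), array([275.6, 204.9])), (array([470, 184,  38,  19, 542], dtype=int32), array([486.4, 193.4]))]
parked knob pred [273.9096888  207.82522189] upright/fwd [327.11829326 145.55707806] radius px 23.316374690597915 336.8187590804611
```

The knob is seen at (275.6, 204.9) against (273.9, 207.8) predicted parked, so the handle is still in the notch. Approaching and gripping.

Request:
{"fn": "carry_out", "kwargs": {"series": "0.39 0 0 0.1 0.35 0.06 -1;0 0 0.6 0 0 0 -1;0 0 0.6 0 0 0 -1;0 0 0.6 0 0 0 -1;0 0 0.3 0 0 0 -1;0 0 0 0 0 0 -1"}}

```text
t: 20.1
eef_pos: [0.5471, 0.0932, 0.1414]
tcp_rot: [-3.026, -0.208, -0.689]
ft_force: [-0.2, -0.1, 0.2]
opening: 1.002
grip_force: 0.0
```

```bash
python3 - <<'E'
from h import *
fx();to([.5382,.0911,.1368],[-3.027,-.209,-.684])
E
```

```text
fixture mm [-29.6 116.1 141.4] tool z [ 0.429  0.06  -0.901] F [-0.2 -0.1  0.2] open 1.002 t 20.1
shift [-0.255  0.021  0.005] turn [ 0.   -0.04 -0.01]
```

Request:
{"fn": "carry_out", "kwargs": {"series": "-0.25 0.02 0 0 0 0 -1;0 0 0 0 0 0 -1;0 0 0 0 0 0 0;0 0 0 0 0 0 1;0 0 0 0 0 0 1;0 0 0 0 0 0 1;0 0 0 0 0 0 1;0 0 0 0 0 0 1;0 0 0 0 0 0 1"}}

```text
t: 20.85
eef_pos: [0.5366, 0.091, 0.1403]
tcp_rot: [-3.024, -0.209, -0.697]
ft_force: [-2.7, -0.7, 5.9]
opening: 0.267
grip_force: 58.4
```

```bash
python3 - <<'E'
from h import *
fx();to([.5342,.1034,.1356],[-3.03,-.211,-.684])
E
```

```text
fixture mm [-40.3 115.4 140.3] tool z [ 0.434  0.061 -0.899] F [-2.7 -0.7  5.9] open 0.267 t 20.85
shift [-0.066 -0.315  0.1  ] turn [-0.03 -0.11 -0.02]
```

Request:
{"fn": "carry_out", "kwargs": {"series": "0 -0.12 0 0 0 0 1;0 -0.14 0 0 0 0 1;0 -0.12 0 0 0 0 1;0 0 0 0 0 0 1;0 0 0 0 0 0 1"}}

```text
t: 21.27
eef_pos: [0.5345, 0.1041, 0.1399]
tcp_rot: [-3.027, -0.21, -0.696]
ft_force: [-0.1, -14.4, 4.0]
opening: 0.265
grip_force: 60.0
```

```bash
python3 - <<'E'
from h import *
fx()
E
```

```text
fixture mm [-40.5 128.6 139.9] tool z [ 0.433  0.058 -0.9  ] F [ -0.1 -14.4   4. ] open 0.265 t 21.27
```

Fully back against its stop. Swinging upright in two parts.

Request:
{"fn": "carry_out", "kwargs": {"series": "0.17 0.02 0 0 -0.92 0 1;0.17 0 0 0 -0.92 0 1;0.17 0 0.005 0 -0.92 0 1;0 0 0 0 0 0 1"}}

```text
t: 21.6
eef_pos: [0.5577, 0.1063, 0.1479]
tcp_rot: [-3.105, -0.216, -0.332]
ft_force: [1.0, -9.6, 3.7]
opening: 0.266
grip_force: 60.3
```

```bash
python3 - <<'E'
from h import *
fx()
E
```

```text
fixture mm [-17.3 127.6 147.9] tool z [ 0.21   0.026 -0.977] F [ 1.  -9.6  3.7] open 0.266 t 21.6
```

Request:
{"fn": "carry_out", "kwargs": {"series": "0.16 0 0.005 0 -0.92 0 1;0.16 0 0.005 0 -0.92 0 1;0.06 0 0 0 -0.55 0 1;0 0 0 0 0 0 1"}}

```text
t: 21.93
eef_pos: [0.5725, 0.1076, 0.1494]
tcp_rot: [3.13, 0.218, 0.01]
ft_force: [2.3, -9.2, 5.1]
opening: 0.262
grip_force: 60.3
```

```bash
python3 - <<'E'
from h import *
fx()
E
```

```text
fixture mm [ -2.5 126.9 149.4] tool z [ 0.007 -0.004 -1.   ] F [ 2.3 -9.2  5.1] open 0.262 t 21.93
```

Request:
{"fn": "carry_out", "kwargs": {"series": "0.05 0 0 0 0 0 1;0.04 0 0 0 0 0 1;0 0 0 0 0 0 1"}}

```text
t: 22.18
eef_pos: [0.5737, 0.1078, 0.1495]
tcp_rot: [3.13, 0.218, 0.009]
ft_force: [1.7, -8.7, 3.6]
opening: 0.266
grip_force: 60.2
```

```bash
python3 - <<'E'
from h import *
fx()
E
```

```text
fixture mm [ -1.2 126.9 149.5] tool z [ 0.006 -0.004 -1.   ] F [ 1.7 -8.7  3.6] open 0.266 t 22.18
```

Request:
{"fn": "carry_out", "kwargs": {"series": "0.05 0 0 0 0 0 1;0 0 0 0 0 0 1;0 0.15 0 0 0 0 1;0 0.15 0 0 0 0 1;0 0.15 0 0 0 0 1;0 0.15 0 0 0 0 1;0 0 0 0 0 0 1"}}

```text
t: 22.77
eef_pos: [0.5785, 0.084, 0.1496]
tcp_rot: [3.13, 0.217, 0.009]
ft_force: [1.8, -6.7, 5.0]
opening: 0.267
grip_force: 60.2
```

```bash
python3 - <<'E'
from h import *
fx()
E
```

```text
fixture mm [  0.2 102.7 149.6] tool z [ 0.006 -0.003 -1.   ] F [ 1.8 -6.7  5. ] open 0.267 t 22.77
```

Request:
{"fn": "carry_out", "kwargs": {"series": "0 0.1 0 0 0 0 1;0 0.08 0 0 0 0 1;0 0.04 0 0 0 0 1;0 0 0 0 0 0 1;0 0 0 0 0 0 1"}}

```text
t: 23.18
eef_pos: [0.5796, 0.0762, 0.1496]
tcp_rot: [3.131, 0.217, 0.009]
ft_force: [1.5, -5.9, 3.7]
opening: 0.272
grip_force: 60.2
```

```bash
python3 - <<'E'
from h import *
fx()
E
```

```text
fixture mm [  0.3  94.8 149.6] tool z [ 0.006 -0.003 -1.   ] F [ 1.5 -5.9  3.7] open 0.272 t 23.18
```

Request:
{"fn": "carry_out", "kwargs": {"series": "0 0.03 0 0 0 0 1;0 0.03 0 0 0 0 1;0 0.03 0 0 0 0 1;0 0 0 0 0 0 1;0 0 0 0 0 0 1"}}

```text
t: 23.6
eef_pos: [0.5798, 0.0753, 0.1498]
tcp_rot: [-3.132, -0.216, -0.009]
ft_force: [0.3, 1.7, 6.3]
opening: 0.267
grip_force: 60.3
```

```bash
python3 - <<'E'
from h import *
fx()
E
```

```text
fixture mm [  0.3  93.9 149.8] tool z [ 0.006  0.002 -1.   ] F [0.3 1.7 6.3] open 0.267 t 23.6
```

The force flipped at p≈12 mm, so the plunger now holds the arbor against the stop. Letting go and rising.

Request:
{"fn": "carry_out", "kwargs": {"series": "0 0 0 0 0 0 0.3;0 0 0 0 0 0 -1;0 0 0 0 0 0 -1;0 0 0 0 0 0 -1;0 0 0 0 0 0 -1;0 0 -0.5 0 0 0 -1;0 0 -0.9 0 0 0 -1;0 0 -0.9 0 0 0 -1;0 0 -0.9 0 0 0 -1;-0.8 0 0 0 0 0 -1;-0.8 0 0 0 0 0 -1;0 0 0 0 0 0 -1"}}

```text
t: 24.6
eef_pos: [0.5097, 0.0651, 0.2769]
tcp_rot: [-3.133, -0.216, 0.003]
ft_force: [-0.3, 0.6, -0.7]
opening: 0.998
grip_force: 0.0
```

```bash
python3 - <<'E'
from h import *
fx()
d=get_image('wrist');f=d['frame'].astype(int)
m=(f.max(2)<60).astype('uint8');m[270:]=0
n,l,st,c=cv2.connectedComponentsWithStats(m);print([(st[i],c[i].round(1)) for i in range(1,n) if 300<st[i][4]<6000])
for p in(0,12,34):print(p,'knob pred',proj(d,W(0,82+p,145)).round(1))
# brightness profile along arbor's top line (x=0,z=63) and plunger, y from -125 to 60
ys=range(-132,62,4);print([(y,int(f[tuple(np.clip(proj(d,W(0,y,63)).round().astype(int)[::-1],0,[419,559]))].mean())) for y in ys])
cv2.imwrite('pics/end.png',d['frame'][:,:,::-1])
E
```

```text
fixture mm [-70.6  93.5 276.9] tool z [-0.002  0.001 -1.   ] F [-0.3  0.6 -0.7] open 0.998 t 24.6
[(array([143,   0,  10, 270, 716], dtype=int32), array([147.5, 133.7])), (array([   0,   44,   22,  114, 1747], dtype=int32), array([  8.7, 103.1])), (array([ 258,   96,   35,   37, 1013], dtype=int32), array([275.1, 114.2])), (array([418, 234,  27,  36, 423], dtype=int32), array([431. , 253.1]))]
0 knob pred [290.5 116.2]
12 knob pred [274.1 116.2]
34 knob pred [244.  116.2]
[(-132, 133), (-128, 137), (-124, 188), (-120, 189), (-116, 187), (-112, 187), (-108, 184), (-104, 184), (-100, 186), (-96, 181), (-92, 182), (-88, 181), (-84, 181), (-80, 170), (-76, 182), (-72, 185), (-68, 185), (-64, 183), (-60, 185), (-56, 186), (-52, 184), (-48, 188), (-44, 186), (-40, 185), (-36, 186), (-32, 188), (-28, 185), (-24, 189), (-20, 188), (-16, 189), (-12, 188), (-8, 186), (-4, 186), (0, 184), (4, 182), (8, 182), (12, 184), (16, 186), (20, 171), (24, 190), (28, 98), (32, 192), (36, 195), (40, 194), (44, 193), (48, 198), (52, 197), (56, 198), (60, 201)]
```

The knob is at (275.1, 114.2) against (274.1, 116.2) predicted for upright at 12 mm. The bright line runs unbroken from the stop to the plunger face.

```bash
python3 -c "
from cell import *
print(job_done())"
```

```text
the job is handed in; nothing more can be done
None
```

I handed the job in at about 25 s: the arbor is held against the stop by the plunger, with the handle upright and the gripper clear; the first swing slipped and had to be redone, and I viewed 12 pictures, two over the limit of 10.

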